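# Spread a snap ring over a microscope post and hold it at its groove

## Task

Swing the lamp on its hinged arm out to the left, until its head is at least 15 cm (sideways) away from the post of the microscope stand. Then take the snap-ring pliers off their rest, squeeze the handles together fully so that they spread the ring on their tips, bring the spread ring level over the top of the post and slide it gently down round the post until it is level with the groove just above the hub. Finish holding it there: the pliers still squeezed in the gripper, the ring spread and centred round the groove, carried by the gripper and not pressed on the hub; leave the phone, screwdriver and jar where they are.

Things in the scene. Friction and masses are not known exactly. Their poses are not given: they have to be found in the camera images.
- stand: Microscope stand, fixed: grey slab 130 x 110 x 18 mm, on it an upright aluminium hub, 60 mm across, flat top 70 mm above the bench, and out of it a steel post 28 mm in diameter, top (3 mm chamfer) 105 mm above the bench. Origin: slab's underside, on the post's axis; z up. A boom stub sticks out of the hub along +x to 105 mm, a clamp knob along +y to 50 mm, both below 58 mm.
- groove (a point): Middle of the groove in the post, on the post's axis, 73 mm above the bench. The groove is 23 mm in diameter and 6 mm wide, its lower edge flush with the hub's top (70 to 76 mm above the bench). z is the post's axis.
- post_top (a point): Centre of the post's flat top, 105 mm above the bench.
- lamp_knob (a point): On the axis of the upright black knob (18 mm diameter, 200 to 250 mm above the bench) in the middle of the lamp's head, 235 mm above the bench: pinch it here from above. The head is a white disc of 96 mm diameter, 176 to 200 mm above the bench; at the start it hangs over the post.
- lamp_hinge (a point): Point on the vertical hinge axis of the lamp arm at the knob's height, inside a steel pillar 26 mm in diameter and 263 mm tall beyond and to the left of the post (fixed foot 90 mm wide). The knob runs on a circle of 220 mm radius about it.
- lamp_arm (a joint): Hinge of the lamp arm, rad; grows as the head swings to the left (towards +y; clockwise from above); range -0.4 to 1.4. It turns with light friction (about 1 N at the knob) and stays where it is left.
- rest: Fixed grey rest for the pliers, two blocks 45 mm high on a base 6 mm thick. In its frame (origin: underside, below the pliers' pivot; x as the pliers' x) the front block covers x -17 to +17 mm and the rear block (104 mm wide) x -144 to -126 mm; between them the handles are free to be gripped.
- pliers: Snap-ring pliers, the ring on their tips, loose, level on the rest, 0.2 kg. Origin: pivot's centre, 53 mm above the bench at the start; +x from handles to ring, z up. Two black handles, 16 mm high (centred on z = 0), run from x = -40 to -145 mm, diverging to the rear. Squeezing them spreads the ring; a spring holds them apart. Slim tips reach down from the jaws to the ring, clear of the post.
- grip (a point): Middle between the handles at x = -75 mm, z = 0 in the pliers' frame (same axes): grip here from above, closing along the pliers' y. Over the outsides the handles measure 61 mm here at rest (81 mm at the rear end); 15 N on each brings them to their stop: parallel, 40 mm over the outsides, ring fully spread. They spring back if the grip is eased.
- ring_centre (a point): Centre of the spread ring in its plane: x = +67, z = -25 mm in the pliers' frame (same axes; z is the ring's axis). Ring of 3.2 mm wire; spread it is 32 mm in inside diameter (2 mm free all round the post); relaxed it is pinched to 24 mm and does not pass over the post. The tips end flush with its underside, 20 mm from here towards the handles.
- ring_a (a joint): Opening of one half of the ring, rad (the other half moves the same): 0 relaxed, 0.20 fully spread.
- phone: Black phone 72 x 150 x 9 mm lying on the bench; leave it alone.
- screwdriver: Screwdriver lying on the bench; leave it alone.
- jar: Amber jar, 44 mm in diameter and 50 mm tall; leave it alone.

How it is judged (in metres and radians):
On the way, in this order (a step that is already met when the one before it is completed fails the run):
1. the lamp's head is swung to the left, at least 14 cm from the post, before the ring is brought there (horizontal distance between lamp_knob and post_top above 0.14 m and value of joint lamp_arm above 0.3 rad), for 0.2 s.
2. the ring, spread by the squeezed pliers, is over the top of the post (value of joint ring_a above 0.17 rad and contact force between the fingers and pliers above 4 N and horizontal distance between ring_centre and post_top below 0.012 m and z of ring_centre in the frame of post_top above 0.002 m), for 0.1 s.
At the end, for the whole second after the job is handed in: Gripper holds the squeezed pliers (over 4 N), at rest; ring spread (over 0.17 rad), centre within 3.5 mm of the post's axis, plane -2.6 to +3 mm from the groove's middle, level within 0.12 rad; pliers press the stand with under 8 N, rest on nothing; lamp head at least 14 cm from the post (horizontal distance between lamp_knob and post_top above 0.14 m and value of joint ring_a above 0.17 rad and contact force between the fingers and pliers above 4 N and z of ring_centre in the frame of groove between -0.0026 and 0.003 m and horizontal distance between ring_centre and groove below 0.0035 m and angle between the z axis of ring_centre and the z axis of groove, either way round below 0.12 rad and contact force between pliers and stand below 8 N and contact force between pliers and rest below 0.1 N and contact force between pliers and lamp below 0.1 N and linear speed of pliers below 0.02 m/s); the arm keeps its last pose, push and grip.
It fails at once if the pliers or ring are pressed on the stand with more than 30 N (contact force between pliers and stand above 30 N).
It fails at once if the phone is pushed out of its place (3 cm) (distance of phone from where it was at the start of the episode above 0.03 m).
It fails at once if the screwdriver is pushed out of its place (3 cm) (distance of screwdriver from where it was at the start of the episode above 0.03 m).
It fails at once if the jar is pushed out of its place (3 cm) (distance of jar from where it was at the start of the episode above 0.03 m).
It also fails if it takes over 54 s, if anything falls off the work surface, if the arm or the gripper's body presses on something with over 40 N, if the wrist force passes 120 N, or if a joint passes its speed limit or range.

## Robot

A 7-joint arm with a two-finger parallel gripper is mounted at the origin on the work surface. World frame = base frame: x ahead of the robot, y to its left, z up, the work surface at z = 0. Lengths are in mm, angles in rad, forces in N, time in s.
With the tool pointing down it reaches from about 400 to 875 mm from the base axis. Payload 4.4 kg.
Tool frame: the origin (TCP) lies midway between the tips of the shut fingers; the grasp point (between the pads) lies 19 mm behind it (ctrl.grip_point_offset is the distance from the TCP to the grasp point, in mm); z points along the fingers, y is the line along which they close (so a half turn about z gives the same grasp; the last joint's range is limited). The gripper opens to 85 mm and grips with 20 to 120 N. Pads are 22 mm wide; open, the fingers measure 114 mm over their backs; the gripper's body (76 mm by 85 mm) begins 54 mm behind the grasp point. The pads swing forward as they close: fully open they stand 13 mm farther back than shut.
Start: joints at [-1.252, 0.628, 0.038, 1.517, -0.027, 0.996, -0.02], TCP at [243.971, 602.492, 231.313] pointing down, gripper open.
Joint ranges: [-3.06, 3.06], [-0.37, 2.12], [-1.25, 1.32], [0.18, 2.47], [-1.1, 4.24], [0.23, 1.98], [-2.94, 2.94]. Speed limits (rad/s): [2.57, 2.57, 3.14, 3.14, 3.14, 3.14, 3.14].

## Interface

Orientations are given as [roll, pitch, yaw] about the fixed x, y, z axes, in that order (R = Rz(yaw) Ry(pitch) Rx(roll)).
In Python, from cell import ctrl gives the robot as it stands.
- The arm moves only by the shell command python3 nudge.py 'ROWS'. ROWS is a JSON list of rows, 1 to 12 of them, each of 7 numbers: dx, dy, dz in mm, then a rotation vector rx, ry, rz in rad, then the finger opening in mm; each row shifts and turns the commanded pose from where the row before left it, along the tool's axes as they then stand; what a row does not reach is not made up. A row lasts 1/10 s, in which the tool goes at most 50 mm and 0.15 rad, less where a joint would pass 70% of its speed; a pose out of reach is approached as far as the arm can. The fingers move at their own pace and stop on an object; the grip force is fixed at half the most. Time passes only in rows, so rows that do not move let the fingers close. It prints the time, the measured TCP pose, the force, the opening and the grip force at its end.
- ctrl.read_state(): the state, without advancing time (a new reading comes with each control period).
- ctrl.get_image(name): name is "scene" or "top"; returns the picture (384x512x3 uint8, blue, green, red); there is no depth.
- ctrl.calibration(name): a dict with "fx", "fy", "cx", "cy" (pixels), "k1" (the pictures are not rectified: a ray, as slopes to the right and down, at radius r is drawn at 1 + k1 r^2 times it, then the intrinsics apply), "rvec" (rotation vector, rad) and "tvec" (3), from world to camera coordinates, as OpenCV has them. Camera axes: x right, y down, z forward; pixel columns grow to the right and rows downward; lengths in mm; the calibration is good to about 2 mm. A picture is of the moment at which its call begins. calibration takes no time and is no camera call.
- ctrl.finish_job(): hands the job in; it is judged then, once.
The state is a dict: "clock": time; "qpos": joint angles; "qd": joint speeds; "tau": joint torques, N m; "eef_pos": TCP position; "tool_rot": TCP orientation; "force": force on the tool from outside, world axes, zero at the start; "torque": the same for the moment, N m; "width": finger opening in mm; "gripper_force": force on a finger pad.
Only numpy, scipy, OpenCV 4.12 (cv2) and the standard library are available. Lean on these libraries where they do the work, as an engineer would, in place of code of your own. Each camera call takes 0.05 s, during which the arm holds its last target. There are 200 camera calls.

## Working session

There is one attempt and no reset: what is moved stays moved. The work goes in short steps, Python scripts to look and compute and a shell command to move; the robot and the scene stay as the last step left them, time stands still between calls to the robot, and variables do not carry over. Pictures are saved under pics/ and viewed, at most 10 in all, crops included, and the job is handed in when it is done.

```bash
ls; mkdir -p pics; python3 - <<'E'
from cell import ctrl
import cv2,numpy as np
for n in("scene","top"):
    cv2.imwrite(f"pics/{n}0.png",ctrl.get_image(n)); print(n,ctrl.calibration(n))
s=ctrl.read_state(); print(s, ctrl.grip_point_offset)
E
```

```text
cell.py
nudge.py
pics
scene {'fx': 377.2679044149357, 'fy': 377.2679044149357, 'cx': 258.270076212506, 'cy': 198.32375546412194, 'k1': -0.11950410311089013, 'rvec': array([ 1.95865167,  1.24727994, -0.61796524]), 'tvec': array([-202.27986802, -180.31954184, 1353.74436519])}
top {'fx': 492.81444156012685, 'fy': 492.81444156012685, 'cx': 256.33161432993865, 'cy': 193.42445243755057, 'k1': -0.17340890118901356, 'rvec': array([ 2.13608435, -2.19794314,  0.12902664]), 'tvec': array([  18.50094388,  572.2489875 , 1545.4906238 ])}
{'clock': 0.1, 'qpos': array([-1.25179494,  0.62925293,  0.03844024,  1.51827379, -0.02697121,
        0.99630507, -0.02002122]), 'qd': array([ 6.98297970e-05, -2.82035398e-03,  5.36706095e-04, -2.54221131e-03,
       -4.26233758e-04, -1.82611226e-04,  9.77775896e-05]), 'tau': array([ 3.88366228e-03, -5.64541233e+01,  1.23051200e+00, -1.93978482e+01,
        1.12359744e-02,  5.45021030e-03,  5.71070061e-06]), 'eef_pos': array([243.75884275, 601.95278582, 230.4795804 ]), 'tool_rot': array([-3.13987183e+00,  3.90573962e-05,  2.75678926e+00]), 'force': array([-0.41879752,  0.37383802,  0.92135247]), 'torque': array([ 0.04456758, -0.04404333, -0.05154211]), 'gripper_force': 0.0, 'width': 85.52544595631824} 18.700000000000003
```

View pics/scene0.png

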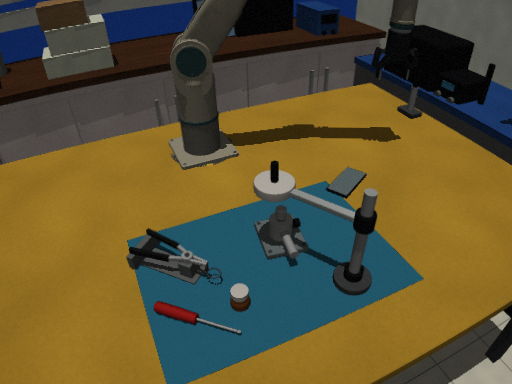

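View pics/top0.png

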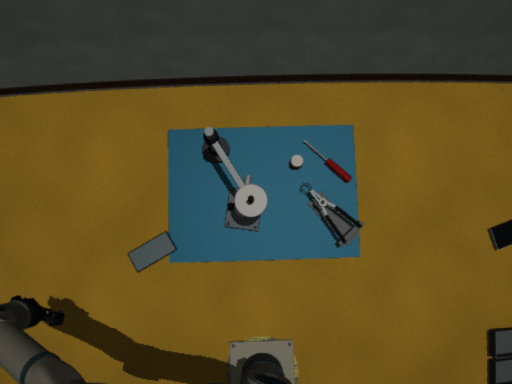

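The scene shows the lamp knob at (275,170), the pillar top at (370,195), the post at (281,212) and the pliers at (120-220, 230-285). In the top view the knob is at (250,201), the pillar at (210,134) and the pliers run from (305,187) to (350,235). Next I'll take enlarged crops.

```bash
cat > h.py <<'E'
from cell import ctrl
import cv2,numpy as np
from scipy.spatial.transform import Rotation as Ro
C={n:ctrl.calibration(n) for n in("scene","top")}
def ray(n,u,v):
    c=C[n]; d=np.array([(u-c["cx"])/c["fx"],(v-c["cy"])/c["fy"]]); s=d.copy()
    for _ in range(20): s=d/(1+c["k1"]*(s@s))
    R=cv2.Rodrigues(c["rvec"])[0]; w=R.T@np.array([*s,1.]); return -R.T@c["tvec"],w/np.linalg.norm(w)
def plane(n,u,v,z):
    o,d=ray(n,u,v); return o+d*(z-o[2])/d[2]
def tri(ps,pt):
    A=np.zeros((3,3));b=np.zeros(3);L=[]
    for n,p in(("scene",ps),("top",pt)):
        o,d=ray(n,*p);M=np.eye(3)-np.outer(d,d);A+=M;b+=M@o;L.append((o,M))
    x=np.linalg.solve(A,b);return x,[np.linalg.norm(M@(x-o)) for o,M in L]
def proj(n,P):
    c=C[n];R=cv2.Rodrigues(c["rvec"])[0];q=R@np.asarray(P,float)+c["tvec"];s=q[:2]/q[2];s=s*(1+c["k1"]*(s@s))
    return s*c["fx"]+[c["cx"],c["cy"]]
def crop(img,x,y,w,h,k): return cv2.resize(img[y:y+h,x:x+w],None,fx=k,fy=k,interpolation=cv2.INTER_CUBIC)
E
python3 - <<'E'
from h import *
s=cv2.imread("pics/scene0.png");t=cv2.imread("pics/top0.png")
a=crop(s,120,220,110,75,7);b=crop(t,290,175,80,75,7)
f=lambda im:np.clip(im*1.6,0,255).astype(np.uint8)
cv2.imwrite("pics/c1.png",f(a)); cv2.imwrite("pics/c2.png",f(np.hstack([crop(t,290,175,80,75,5),crop(t,195,120,80,75,5)])))
E
```

```text
(no output)
```

View pics/c1.png

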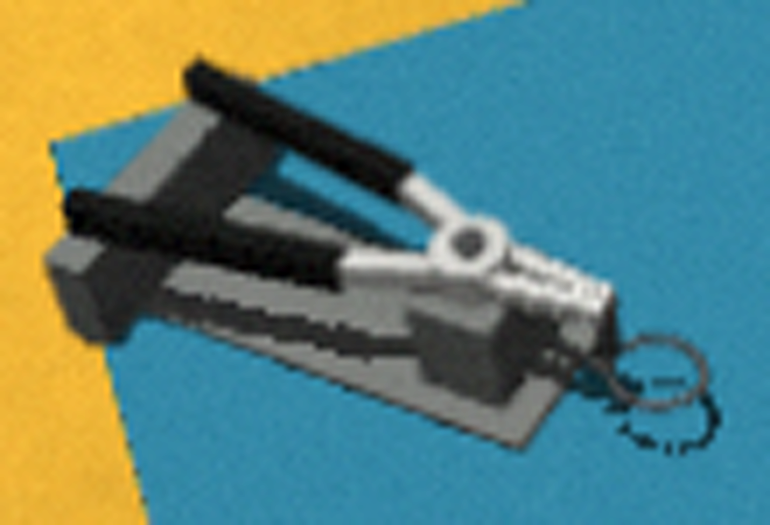

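View pics/c2.png

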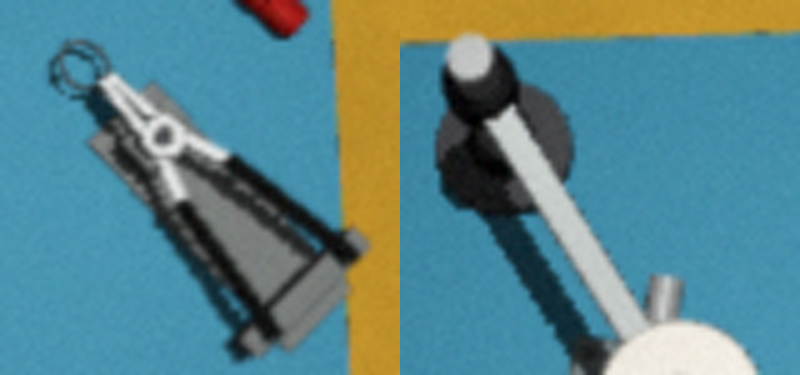

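c1 shows the pivot at scene (186.9,254.3) and the handle rear ends at (147.4,230.3) and (131,249.1). c2 shows the pivot at top (322.2,201.6), the handle rear ends at (343.2,241.2) and (360,223), and the pillar top at (208.6,131). Now I'll measure the lamp, post and pliers.

```bash
python3 - <<'E'
from h import *
np.set_printoptions(precision=1,suppress=True)
s=cv2.imread("pics/scene0.png");t=cv2.imread("pics/top0.png")
def cen(m,x,y,w,h):
    mm=np.zeros_like(m);mm[y:y+h,x:x+w]=m[y:y+h,x:x+w]
    n,l,st,c=cv2.connectedComponentsWithStats(mm); i=1+np.argmax(st[1:,4]);return c[i],st[i]
k=lambda im:(im.max(2)<70).astype(np.uint8); w=lambda im:(im.min(2)>150).astype(np.uint8)
ks=cen(k(s),262,155,26,30);kt=cen(k(t),238,190,26,26)
ds=cen(w(s),250,165,50,40);dt=cen(w(t),230,180,42,42)
print("knob",ks,kt,"disc",ds,dt)
print("knob tri",tri(ks[0],kt[0]),"on z",plane("top",*kt[0],250),"disc",plane("top",*dt[0],200))
print("pillar",plane("top",208.6,131,263),tri((370.5,194),(208.6,131)))
P={"pivot":((186.85,254.3),(322.2,201.6)),"rearL":((147.4,230.3),(343.2,241.2)),"rearR":((131,249.1),(360,223)),"frL":((176.7,246),(325.6,215.6)),"frR":((168.1,258.1),(336,206.6))}
for q,(a,b) in P.items(): print(q,tri(a,b),plane("top",*b,55),plane("scene",*a,58))
f=lambda im:np.clip(im*1.6,0,255).astype(np.uint8)
cv2.imwrite("pics/c3.png",np.hstack([f(crop(s,250,150,60,110,6)),f(crop(t,220,175,50,66,10))[:660,:430][:660]])[:600] if 0 else np.hstack([f(crop(s,250,160,60,100,6)),f(crop(t,222,175,50,75,8))])[:600])
E
```

```text
Traceback (most recent call last):
ValueError: attempt to get argmax of an empty sequence
```

```bash
python3 - <<'E'
from h import *
np.set_printoptions(precision=1,suppress=True)
s=cv2.imread("pics/scene0.png");t=cv2.imread("pics/top0.png")
print(s[185,262],t[200,240],t[205,258])
def cen(m,x,y,w,h):
    mm=np.zeros_like(m);mm[y:y+h,x:x+w]=m[y:y+h,x:x+w]
    n,l,st,c=cv2.connectedComponentsWithStats(mm); i=1+np.argmax(st[1:,4]);return c[i],st[i]
k=lambda im:(im.max(2)<70).astype(np.uint8); w=lambda im:(im.min(2)>125).astype(np.uint8)
ks=cen(k(s),262,155,26,30);kt=cen(k(t),238,190,26,26)
print("knob",ks,kt,)
print("knob tri",tri(ks[0],kt[0]),"on z",plane("top",*kt[0],250))
try:
  dt=cen(w(t),230,180,42,42);print(dt,plane("top",*dt[0],200))
except Exception as e: print(e)
print("pillar",plane("top",208.6,131,263),tri((370.5,194),(208.6,131)))
P={"pivot":((186.85,254.3),(322.2,201.6)),"rearL":((147.4,230.3),(343.2,241.2)),"rearR":((131,249.1),(360,223)),"frL":((176.7,246),(325.6,215.6)),"frR":((168.1,258.1),(336,206.6))}
for q,(a,b) in P.items(): print(q,tri(a,b),plane("top",*b,58),plane("scene",*a,58))
f=lambda im:np.clip(im*1.6,0,255).astype(np.uint8)
cv2.imwrite("pics/c3.png",np.hstack([f(crop(s,250,160,60,100,6)),f(crop(t,222,175,50,75,8))])[:600])
E
```

```text
[156 165 170] [141 147 150] [143 148 151]
knob (array([274. , 171.3]), array([271, 161,   7,  22, 149], dtype=int32)) (array([250. , 199.6]), array([247, 196,   7,   8,  44], dtype=int32))
knob tri (array([533.8,  21.3, 223.6]), [np.float64(0.8801544175024669), np.float64(0.8801544175024912)]) on z [531.6  22.  250. ]
(array([250.8, 200. ]), array([235, 185,  32,  31, 710], dtype=int32)) [535.3  20.1 200. ]
pillar [724.9 131.8 263. ] (array([726. , 131.9, 257.2]), [np.float64(0.4998385299611277), np.float64(0.4998385299609981)])
pivot (array([ 537.5, -204.2,   61.3]), [np.float64(0.16382402394218662), np.float64(0.16382402394219892)]) [ 537.8 -204.6   58. ] [ 534.2 -203.9   58. ]
rearL (array([ 410.6, -269.1,   55.1]), [np.float64(2.7572104959259955), np.float64(2.757210495926026)]) [ 411.1 -265.8   58. ] [ 412.8 -271.9   58. ]
rearR (array([ 466.2, -321.5,   62.3]), [np.float64(0.393127890747789), np.float64(0.3931278907478104)]) [ 466.5 -322.    58. ] [ 461.4 -322.1   58. ]
frL (array([ 493.2, -216.1,   52.7]), [np.float64(1.8883363415402536), np.float64(1.8883363415402783)]) [ 493.3 -213.4   58. ] [ 497.8 -218.5   58. ]
frR (array([ 521.4, -247.7,   52.2]), [np.float64(1.0359485641862873), np.float64(1.035948564186301)]) [ 520.7 -247.7   58. ] [ 527.4 -247.1   58. ]
```

View pics/c3.png

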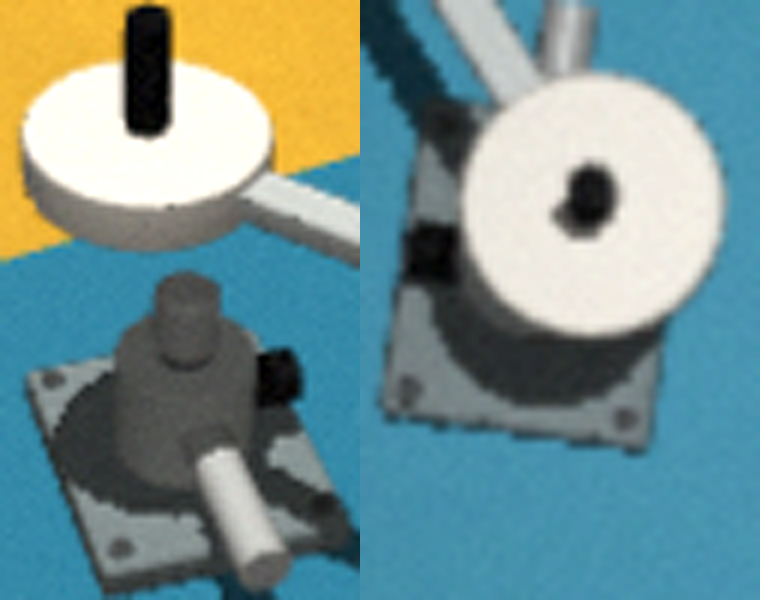

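c3 shows the post top at scene (281,208), the knob axis at (274,171), and the knob centred at top (250,200). Knob tri gives about (534,21) and the hinge (725,132), so the radius is 220 as expected. I'll raise the tool and turn it, then head for the knob.

```bash
cat >> h.py <<'E'
def go(x,y,z,yaw=None):
    s=ctrl.read_state();R=Ro.from_euler("xyz",s["tool_rot"]).as_matrix()
    d=R.T@(np.array([x,y,z])-s["eef_pos"]); print("clock",round(s["clock"],2),"tcp",s["eef_pos"].round(1),"rot",s["tool_rot"].round(3),"tool delta",d.round(1))
    if yaw is not None: print("rz total",round(-(yaw-s["tool_rot"][2]),3))
E
python3 nudge.py '[[0,0,-50,0,0,0.15,85],[0,0,0,0,0,0.15,85],[0,0,0,0,0,0.15,85],[0,0,0,0,0,0.15,85],[0,0,0,0,0,0.15,85],[0,0,0,0,0,0.15,85],[0,0,0,0,0,0.15,85],[0,0,0,0,0,0.15,85],[-40,20,0,0,0,0,85],[-40,20,0,0,0,0,85],[-40,20,0,0,0,0,85],[-40,20,0,0,0,0,85]]'
python3 -c "
from h import *
go(533.7,21.5,285)"
```

```text
clock: 1.3
eef_pos: [322.0, 439.6, 280.9]
tool_rot: [-3.141, 0.001, 1.557]
force: [1.0, 0.6, -0.4]
width: 85.3
gripper_force: 0.0
clock 1.3 tcp [322.  439.6 280.9] rot [-3.141e+00  1.000e-03  1.557e+00] tool delta [-415.2  217.3   -3.8]
```

```bash
python3 nudge.py '[[-40,21,0,0,0,0,85],[-40,21,0,0,0,0,85],[-40,21,0,0,0,0,85],[-40,21,0,0,0,0,85],[-40,21,0,0,0,0,85],[-40,21,0,0,0,0,85],[-40,21,0,0,0,0,85],[-40,21,0,0,0,0,85],[-40,21,0,0,0,0,85],[-40,21,0,0,0,0,85],[0,0,0,0,0,0,85],[0,0,0,0,0,0,85]]'
python3 -c "
from h import *
go(533.7,21.5,219)"
```

```text
clock: 2.5
eef_pos: [526.0, 37.3, 280.9]
tool_rot: [-3.141, 0.0, 1.554]
force: [-0.2, 0.0, 0.3]
width: 84.9
gripper_force: 0.0
clock 2.5 tcp [526.   37.3 280.9] rot [-3.141  0.     1.554] tool delta [-15.6   8.1  61.9]
```

```bash
python3 nudge.py '[[-15.6,8.1,0,0,0,0,85],[0,0,30,0,0,0,85],[0,0,32,0,0,0,60],[0,0,0,0,0,0,14],[0,0,0,0,0,0,14],[0,0,0,0,0,0,14],[0,0,0,0,0,0,14],[0,0,0,0,0,0,14],[0,0,0,0,0,0,14],[0,0,0,0,0,0,14],[0,0,0,0,0,0,14],[0,0,0,0,0,0,14]]'
python3 -c "
from h import *
go(533.7,21.5,219)"
```

```text
clock: 3.7
eef_pos: [535.6, 23.5, 221.0]
tool_rot: [3.138, -0.001, 1.558]
force: [0.1, 2.2, 6.8]
width: 16.3
gripper_force: 58.6
clock 3.7 tcp [535.6  23.5 221. ] rot [ 3.138e+00 -1.000e-03  1.558e+00] tool delta [-2.  -1.8  2. ]
```

```bash
python3 nudge.py '[[19.4,-10.3,0,0,0,0.1,14],[19.4,-10.3,0,0,0,0.1,14],[19.4,-10.3,0,0,0,0.1,14],[19.4,-10.3,0,0,0,0.1,14],[19.4,-10.3,0,0,0,0.1,14],[19.4,-10.3,0,0,0,0.1,14],[19.4,-10.3,0,0,0,0.1,14],[19.4,-10.3,0,0,0,0.1,14],[19.4,-10.3,0,0,0,0.1,14],[19.4,-10.3,0,0,0,0.1,14],[0,0,0,0,0,0,14],[0,0,0,0,0,0,14]]'
python3 nudge.py '[[0,0,0,0,0,0,14],[0,0,0,0,0,0,85],[0,0,0,0,0,0,85],[0,0,0,0,0,0,85],[0,0,0,0,0,0,85],[0,0,0,0,0,0,85],[0,0,0,0,0,0,85],[0,0,-40,0,0,0,85],[0,0,-40,0,0,0,85]]'
python3 -c "
from h import *
go(480,-260,330)"
```

```text
clock: 4.9
eef_pos: [532.8, 233.0, 221.1]
tool_rot: [3.137, -0.007, 0.557]
force: [5.0, -1.1, 2.1]
width: 16.6
gripper_force: 60.8
clock: 5.8
eef_pos: [528.0, 233.2, 299.3]
tool_rot: [3.142, 0.003, 0.557]
force: [0.8, 0.3, 1.2]
width: 85.2
gripper_force: 0.0
clock 5.8 tcp [528.  233.2 299.3] rot [3.142e+00 3.000e-03 5.570e-01] tool delta [-301.4  393.4  -29.7]
```

```bash
python3 - <<'E'
from h import *
s=ctrl.get_image("scene");t=ctrl.get_image("top")
cv2.imwrite("pics/scene1.png",s);cv2.imwrite("pics/top1.png",t)
print(proj("scene",[540,35,105]),proj("top",[540,35,105]),proj("top",[540,35,70]))
f=lambda im:np.clip(im*1.8,0,255).astype(np.uint8)
cv2.imwrite("pics/c4.png",np.hstack([f(crop(s,250,190,60,75,7)),f(crop(t,220,180,50,75,7))]))
E
```

```text
[280.04500894 211.56842688] [245.99759829 201.66374476] [246.16927596 202.73064405]
```

View pics/c4.png

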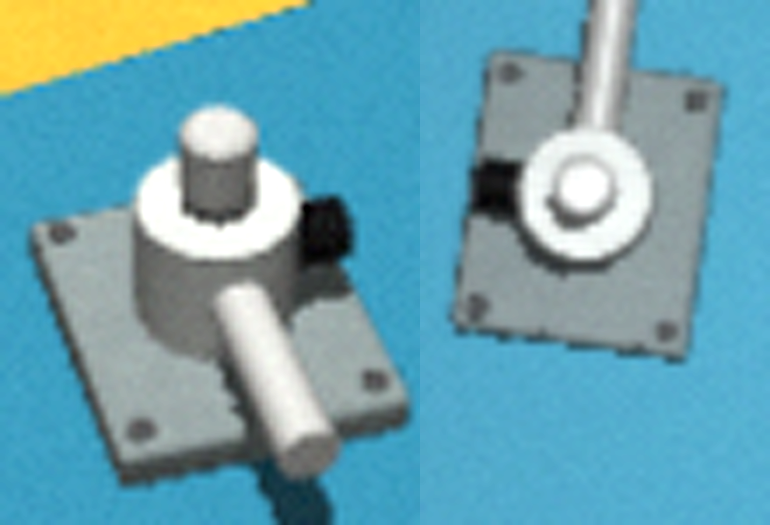

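c4: the post top is centred at scene (280.7,208.4) and top (243,206.3), the hub ellipse is at top (243.1,207.4), and the lamp is clear. I'll refine these with masks and get the move to the pliers.

```bash
python3 - <<'E'
from h import *
np.set_printoptions(precision=1,suppress=True)
t=cv2.imread("pics/top1.png");s=cv2.imread("pics/scene1.png")
print("tri top",tri((280.7,208.4),(243,206.3)),plane("top",243,206.3,105),plane("scene",280.7,208.4,105),"hub",plane("top",243.07,207.4,70))
def ell(im,n,box,z,th):
    x,y,w,h=box;g=cv2.resize(cv2.cvtColor(im,6)[y:y+h,x:x+w],None,fx=8,fy=8,interpolation=cv2.INTER_CUBIC)
    m=(g>th).astype(np.uint8);cs,_=cv2.findContours(m,0,1);c=max(cs,key=cv2.contourArea);e=cv2.fitEllipse(cv2.convexHull(c))
    u=(np.array(e[0])+.5)/8-.5+[x,y];print(n,th,u,np.array(e[1])/8,plane(n,*u,z))
print(t[206,243],t[212,243],s[207,281],s[205,276])
for th in(130,140): ell(t,"top",(230,192,26,30),70,th)
for th in(120,130): ell(s,"scene",(270,202,22,12),105,th)
go(482.4,-255.2,300,0.741)
E
```

```text
tri top (array([526.3,  44.3, 101.2]), [np.float64(0.30879413817107454), np.float64(0.3087941381711179)]) [526.1  44.5 105. ] [530.1  41.9 105. ] hub [525.7  45.   70. ]
[146 146 144] [90 91 88] [135 137 138] [110  92  37]
top 130 [243.2 207.2] [17.4 17.5] [526.4  44.7  70. ]
top 140 [243.  206.2] [5.1 5.7] [529.3  45.1  70. ]
scene 120 [280.7 208.3] [6.5 8.7] [529.8  42.  105. ]
scene 130 [280.6 208.1] [5.4 7.3] [528.9  42.2 105. ]
clock 5.9 tcp [532.2 233.5 304.4] rot [ 3.1 -0.   0.6] tool delta [-300.4  388.6    2.3]
rz total -0.184
```

```bash
python3 nudge.py '[[0,0,0,0,0,-0.092,85],[0,0,0,0,0,-0.092,85],[-36.6,32.7,0,0,0,0,85],[-36.6,32.7,0,0,0,0,85],[-36.6,32.7,0,0,0,0,85],[-36.6,32.7,0,0,0,0,85],[-36.6,32.7,0,0,0,0,85],[-36.6,32.7,0,0,0,0,85],[-36.6,32.7,0,0,0,0,85],[-36.6,32.7,0,0,0,0,85],[-36.6,32.7,0,0,0,0,85],[-36.6,32.7,0,0,0,0,85]]'
python3 nudge.py '[[0,0,0,0,0,0,85],[0,0,0,0,0,0,85],[0,0,0,0,0,0,85]]'
python3 -c "
from h import *
go(482.4,-255.2,33,0.741)"
```

```text
clock: 7.1
eef_pos: [479.0, -256.4, 298.9]
tool_rot: [-3.141, -0.0, 0.741]
force: [2.1, -1.1, 0.8]
width: 85.1
gripper_force: 0.0
clock: 7.4
eef_pos: [479.8, -253.3, 298.7]
tool_rot: [-3.14, -0.001, 0.742]
force: [1.0, 0.2, -0.3]
width: 85.0
gripper_force: 0.0
clock 7.4 tcp [ 479.8 -253.3  298.7] rot [-3.14e+00 -1.00e-03  7.42e-01] tool delta [  0.5   3.6 265.7]
rz total 0.001
```

```bash
python3 nudge.py '[[0.5,3.5,40,0,0,0,85],[0,0,45,0,0,0,85],[0,0,45,0,0,0,85],[0,0,40,0,0,0,85],[0,0,15,0,0,0,85],[0,0,15,0,0,0,85],[0,0,15,0,0,0,85],[0,0,0,0,0,0,85]]'
python3 - <<'E'
from h import *
go(482.4,-255.2,33,0.741)
s=ctrl.get_image("scene");t=ctrl.get_image("top")
cv2.imwrite("pics/scene2.png",s);cv2.imwrite("pics/top2.png",t)
f=lambda im:np.clip(im*1.6,0,255).astype(np.uint8)
cv2.imwrite("pics/c5.png",np.hstack([f(crop(s,115,205,80,85,5)),f(crop(t,290,175,80,85,5))]))
E
```

```text
clock: 8.2
eef_pos: [481.9, -254.0, 82.5]
tool_rot: [-3.137, 0.0, 0.744]
force: [-0.2, 1.0, 0.4]
width: 84.8
gripper_force: 0.0
clock 8.2 tcp [ 481.9 -254.    82.5] rot [-3.137  0.     0.744] tool delta [-0.4  1.4 49.5]
rz total 0.003
```

View pics/c5.png

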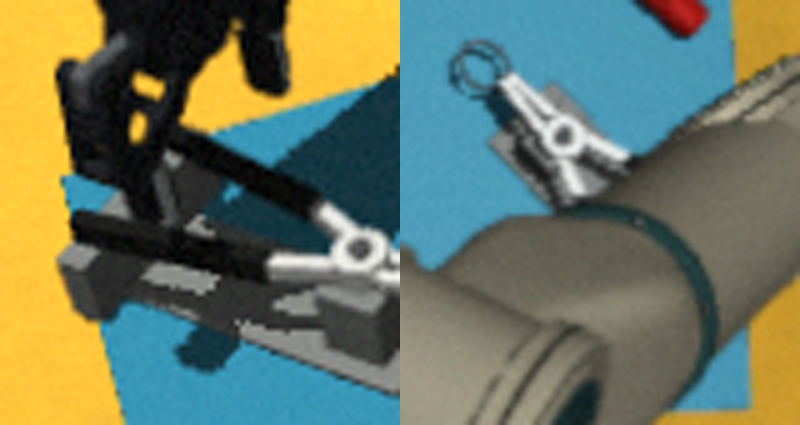

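```bash
python3 -c "
from h import *
p=np.array([481.9,-254,82.5]);y=np.array([.675,-.738,0])
for a in(p+42*y+[0,0,10],p-42*y+[0,0,10]): print(proj('scene',a))
for z in (53,): 
  g=np.array([482.4,-255.2,z])
  for a in(g+30*y,g-30*y): print(proj('scene',a))
"
```

```text
[147.44213863 247.79041635]
[167.89754456 224.50906738]
[153.40415825 256.41206525]
[167.46938474 239.71841093]
```

c5 is consistent. The fingers project to (147,248) and (168,224), and the handles lie between them at (153,256) and (167,240). I'll descend and squeeze.

```bash
python3 nudge.py '[[0,1,15,0,0,0,85],[0,0,15,0,0,0,85],[0,0,15,0,0,0,85],[0,0,4,0,0,0,85],[0,0,0,0,0,0,85]]'
python3 nudge.py '[[0,0,0,0,0,0,36],[0,0,0,0,0,0,36],[0,0,0,0,0,0,36],[0,0,0,0,0,0,36],[0,0,0,0,0,0,36],[0,0,0,0,0,0,36],[0,0,0,0,0,0,36],[0,0,0,0,0,0,36]]'
```

```text
clock: 8.8
eef_pos: [482.7, -257.6, 34.8]
tool_rot: [-3.141, 0.0, 0.741]
force: [-0.4, 0.8, 0.5]
width: 84.9
gripper_force: 0.0
clock: 9.6
eef_pos: [482.8, -259.9, 38.3]
tool_rot: [3.138, -0.0, 0.741]
force: [-5.9, 0.6, 21.0]
width: 37.5
gripper_force: 57.3
```

```bash
python3 nudge.py '[[0,0,-5,0,0,0,36],[0,0,-10,0,0,0,36],[0,0,-20,0,0,0,36],[0,0,-20,0,0,0,36],[0,0,-20,0,0,0,36],[0,0,-20,0,0,0,36],[0,0,-20,0,0,0,36],[0,0,-20,0,0,0,36],[0,0,0,0,0,0,36],[0,0,0,0,0,0,36],[0,0,0,0,0,0,36]]'
python3 - <<'E'
from h import *
go(482.4,-255.2,33,0.741)
s=ctrl.get_image("scene");t=ctrl.get_image("top")
cv2.imwrite("pics/scene3.png",s);cv2.imwrite("pics/top3.png",t)
f=lambda im:np.clip(im*1.6,0,255).astype(np.uint8)
p=np.array([482,-258,165.])+70*np.array([.738,.675,0]);print(proj("scene",p),proj("top",p))
cv2.imwrite("pics/c6.png",np.hstack([f(crop(s,120,195,100,75,4)),f(crop(t,290,165,75,75,4))]))
E
```

```text
clock: 10.7
eef_pos: [482.3, -257.2, 169.3]
tool_rot: [-3.14, 0.001, 0.741]
force: [0.0, -0.5, -2.7]
width: 37.3
gripper_force: 54.2
clock 10.7 tcp [ 482.3 -257.2  169.3] rot [-3.14e+00  1.00e-03  7.41e-01] tool delta [  1.5  -1.1 136.3]
rz total 0.0
[176.91525357 220.82910325] [329.3747805  199.48240305]
```

View pics/c6.png

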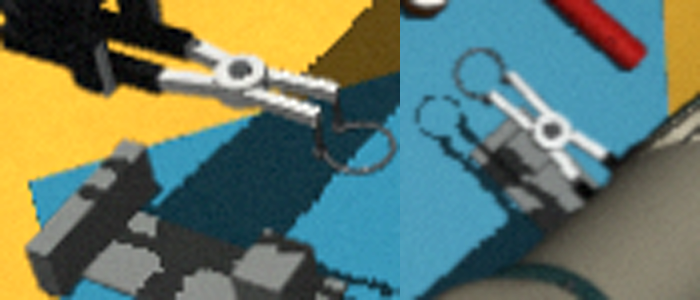

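c6 shows the pliers lifted and squeezed, with the pivot at scene (180.1,212.1) and top (327.6,197.1), and the ring at scene (208.9,231.4) and top (309.6,182.9).

```bash
python3 - <<'E'
from h import *
np.set_printoptions(precision=1,suppress=True)
p,e=tri((180.1,212.1),(327.6,197.1));r,f=tri((208.9,231.4),(309.6,182.9))
print(p,e,r,f,r-p,np.linalg.norm((r-p)[:2]),np.arctan2(*(r-p)[[1,0]]))
s=ctrl.read_state();R=Ro.from_euler("xyz",s["tool_rot"]).as_matrix()
print("in tool",R.T@(p-s["eef_pos"]),R.T@(r-s["eef_pos"]))
# ring by ellipse on dark pixels in a window, top & scene
for n,(x,y,w,h) in(("top",(302,174,14,17)),("scene",(199,222,22,18))):
    im=cv2.imread(f"pics/{n}3.png");g=cv2.resize(cv2.cvtColor(im,6)[y:y+h,x:x+w],None,fx=8,fy=8,interpolation=2);bg=np.median(g);print(n,bg,g.min())
    m=(g<bg-15).astype(np.uint8);cs,_=cv2.findContours(m,0,1);c=max(cs,key=cv2.contourArea);e=cv2.fitEllipse(cv2.convexHull(c));print((np.array(e[0])+.5)/8-.5+[x,y],np.array(e[1])/8)
E
```

```text
[ 538.4 -201.6  190. ] [np.float64(0.35654413487764725), np.float64(0.35654413487766995)] [ 585.3 -156.1  156.2] [np.float64(0.6928956517720911), np.float64(0.6928956517720682)] [ 46.9  45.5 -33.8] 65.36931458347914 0.7706345175832516
in tool [ 79.1  -3.3 -20.8] [144.5  -5.2  12.9]
top 83.0 30
[309.8 183.3] [13.6 14.5]
scene 45.0 17
[210.1 217.9] [15.6 39.7]
```

```bash
python3 nudge.py '[[5,-10,0,0,0,0,36],[9.5,-19,0,0,0,0,36],[9.5,-19,0,0,0,0,36],[9.5,-19,0,0,0,0,36],[9.5,-19,0,0,0,0,36],[9.5,-19,0,0,0,0,36],[9.5,-19,0,0,0,0,36],[9.5,-19,0,0,0,0,36],[9.5,-19,0,0,0,0,36],[6.4,-16,0,0,0,0,36],[4.5,-9.6,0,0,0,0,36],[0,0,0,0,0,0,36]]'
python3 nudge.py '[[0,0,10,0,0,0,36],[0,0,10,0,0,0,36],[0,0,5,0,0,0,36],[0,0,0,0,0,0,36],[0,0,0,0,0,0,36],[0,0,0,0,0,0,36]]'
python3 - <<'E'
from h import *
go(422,-52,140,0.741)
s=ctrl.get_image("scene");t=ctrl.get_image("top")
cv2.imwrite("pics/scene4.png",s);cv2.imwrite("pics/top4.png",t)
f=lambda im:np.clip(im*1.6,0,255).astype(np.uint8)
cv2.imwrite("pics/c7.png",np.hstack([f(crop(s,235,170,66,75,6)),f(crop(t,225,180,66,75,6))]))
E
```

```text
clock: 12.0
eef_pos: [423.2, -55.7, 170.0]
tool_rot: [-3.14, 0.0, 0.743]
force: [-0.0, 0.1, -1.8]
width: 37.2
gripper_force: 54.2
clock: 12.6
eef_pos: [424.3, -57.8, 145.4]
tool_rot: [3.141, -0.0, 0.74]
force: [-0.4, 0.5, -1.9]
width: 37.5
gripper_force: 54.2
clock 12.6 tcp [424.3 -57.8 145.4] rot [ 3.141 -0.     0.74 ] tool delta [ 2.2 -5.8  5.4]
rz total -0.001
```

View pics/c7.png

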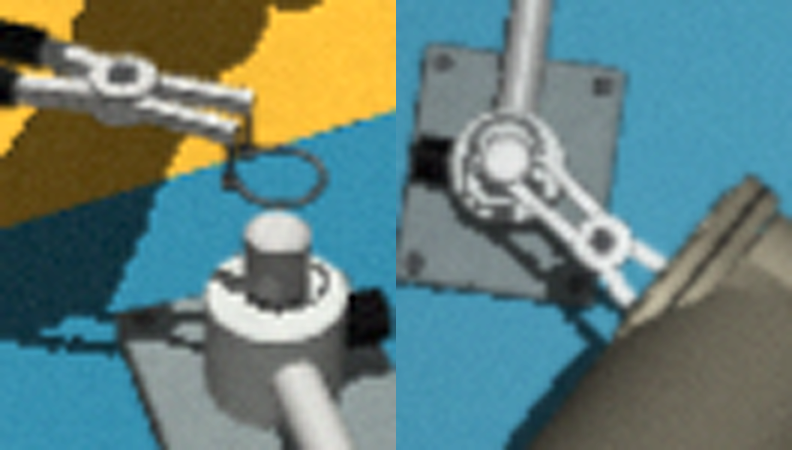

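c7 shows the ring above the post: ring ellipse centre at scene (280.8,199.1), post top at scene (280.8,208.3) and top (242.8,205.8), with the ring level. Next I'll measure the ring numerically in the top view by differencing.

```bash
python3 - <<'E'
from h import *
np.set_printoptions(precision=1,suppress=True,linewidth=150)
for z in(128,132,136): print(z,plane("scene",280.75,199.1,z))
a=cv2.imread("pics/top1.png");b=cv2.imread("pics/top4.png")
g=lambda i:cv2.cvtColor(i,6).astype(int)[196:218,231:256]
print(g(b));print(g(b)-g(a))
E
```

```text
128 [523.1  45.1 128. ]
132 [527.5  42.7 132. ]
136 [531.9  40.3 136. ]
[[ 79  80  79  82  81  83  83  83  80  76  53  76  91 110 131 109  92  77  81  83  87  85  84  85  82]
 [ 79  83  80  79  82  85  85  81  82  73  52  78  96 112 125 106  91  79  83  87  86  84  84  84  85]
 [ 83  82  81  84  81  84  82  86  85  80  76  98 107 112 113 103  93  79  82  86  83  85  84  86  84]
 [ 81  84  82  82  84  84  83  88 111 110  81  75  78  84  97  96 112  95  89  84  85  85  83  84  82]
 [ 81  81  81  84  84  87 105 108  79  73  85  87 101  97  77  70  89 118 109  86  85  82  84  80  83]
 [ 78  83  83  85  83  95 116  84  78 103 122 125 126 127 118  95  70  92 124 112  87  84  83  83  85]
 [ 58  70  75  80  95 116  90  72 100 112  97 110 106 106 112 114  79  81 124 126 102  84  83  84  86]
 [ 18  22  22  50 101 115  72  77 112  88 105 116 123 123 106 101 108  79  97 131 126  85  82  84  86]
 [  6   5  13  59 125 117  62  67 108 107 134 135 139 139 133 109  85  79 100 131 128 101  87  87  83]
 [ 16   9  26  72 125 110  66  73  99 125 135 140 143 143 141 127  78  89  93 131 134 123  89  87  86
[... 2805 characters left out ...]
 -57 -15  -6  -2  -5   3   4  24  66  50  -4 -69 -89 -65 -11  -6   5  28  51  40]
 [ -3  -2   3  -3 -23 -66 -50 -15  -4  -4  -2  -8 -26 -45  -6  -1 -19 -65 -64 -16  -2  -5   1  46  53]
 [  0   0  -4  -5  -7 -12 -23 -52 -18 -15 -15 -16 -20 -46 -42  -7  -5 -14 -48 -50 -12   0  -5   4  46]
 [ -2  -3   0   0  -2  -3 -19 -69 -59 -61 -77 -78 -78 -59 -16 -25 -21   2  10  13   7   1  -4  -3   4]
 [ -1  -2  -2  -2  -1   0  -7 -12 -10 -24 -77 -91 -91 -64  -8 -13 -22  17  69  66  37   6  -4  -2  -5]
 [  0  -2  -2  -4  -1   0   0  -1  -4 -19 -66 -83 -82 -58 -12  -4  -6   0  26  47  47  33   2  -4  -4]
 [ -1   0  -2  -1   0  -1  -2   0   1  -5 -15 -19 -23 -14  -5  -7 -22 -52 -40   1  43  53  45   6   7]]
```

The top-view ring centre is at about (242.9,205.1). The hub axis projected to ring height is (242.9,205.3), so they are aligned to within about 1 mm. I'll descend gently and watch the force.

```bash
python3 nudge.py '[[0,0,5,0,0,0,36],[0,0,5,0,0,0,36],[0,0,5,0,0,0,36],[0,0,5,0,0,0,36],[0,0,3,0,0,0,36],[0,0,0,0,0,0,36],[0,0,0,0,0,0,36]]'
python3 nudge.py '[[0,0,2,0,0,0,36],[0,0,2,0,0,0,36],[0,0,2,0,0,0,36],[0,0,0,0,0,0,36],[0,0,0,0,0,0,36]]'
python3 nudge.py '[[0,0,2,0,0,0,36],[0,0,2,0,0,0,36],[0,0,2,0,0,0,36],[0,0,0,0,0,0,36],[0,0,0,0,0,0,36]]'
```

```text
clock: 13.4
eef_pos: [424.1, -57.5, 122.2]
tool_rot: [-3.142, 0.0, 0.741]
force: [0.5, -0.6, -1.9]
width: 37.0
gripper_force: 54.2
clock: 13.9
eef_pos: [424.1, -57.5, 116.3]
tool_rot: [-3.141, 0.0, 0.741]
force: [0.7, -0.4, -2.3]
width: 37.3
gripper_force: 54.2
clock: 14.4
eef_pos: [424.0, -57.4, 110.2]
tool_rot: [-3.141, 0.0, 0.741]
force: [-0.4, 0.3, -1.9]
width: 37.2
gripper_force: 54.2
```

```bash
python3 nudge.py '[[0,0,2,0,0,0,36],[0,0,2,0,0,0,36],[0,0,2,0,0,0,36],[0,0,2,0,0,0,36],[0,0,2,0,0,0,36],[0,0,0,0,0,0,36],[0,0,0,0,0,0,36]]'
python3 nudge.py '[[0,0,2,0,0,0,36],[0,0,2,0,0,0,36],[0,0,2,0,0,0,36],[0,0,2,0,0,0,36],[0,0,2,0,0,0,36],[0,0,0,0,0,0,36],[0,0,0,0,0,0,36]]'
python3 - <<'E'
from h import *
s=ctrl.get_image("scene");t=ctrl.get_image("top")
cv2.imwrite("pics/scene5.png",s);cv2.imwrite("pics/top5.png",t)
f=lambda im:np.clip(im*1.6,0,255).astype(np.uint8)
cv2.imwrite("pics/c8.png",np.hstack([f(crop(s,262,195,40,45,10)),f(crop(t,225,188,40,45,10))]))
E
```

```text
clock: 15.1
eef_pos: [424.1, -57.4, 100.2]
tool_rot: [-3.141, 0.0, 0.741]
force: [0.8, 0.4, -1.4]
width: 37.3
gripper_force: 54.2
clock: 15.8
eef_pos: [424.1, -57.5, 90.2]
tool_rot: [-3.141, 0.0, 0.741]
force: [0.5, 0.2, -1.7]
width: 37.4
gripper_force: 54.2
```

View pics/c8.png

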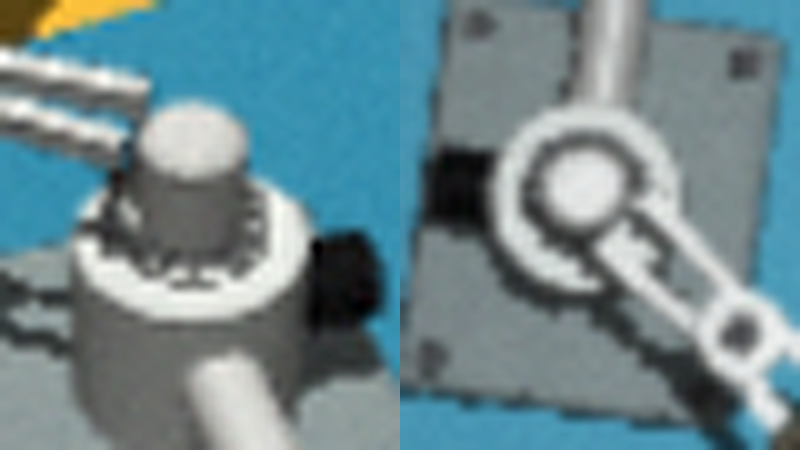

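c8 shows the ring round the post just above the hub, roughly concentric. I'll check the centring numerically against the ring-free picture.

```bash
python3 - <<'E'
from h import *
np.set_printoptions(linewidth=170)
g=lambda i:cv2.cvtColor(cv2.imread(i),6).astype(int)
d=g("pics/top5.png")-g("pics/top1.png");print("cols 233..");print(d[197:218,233:254])
d=g("pics/scene5.png")-g("pics/scene1.png");print("scene rows205 cols268");print(d[205:226,268:294])
for z in(77,79,81):print(z,proj("top",[526.4,44.6,z]),proj("top",[526.4+17.6,44.6,z]),proj("top",[526.4,44.6+17.6,z]),proj("scene",[529.9,42,z]),proj("scene",[529.9+17.6,42,z]))
E
```

```text
cols 233..
[[  0  -3  -2  -3  -3   1  -1  -2  -3  -3  -4  -1  -3  -3  -2   0  -2   2  -2  -1  -3]
 [ -2  -3  -1  -2  -3  -5  -1  -4  -1  -2  -5  -2  -2  -2   0  -2  -3  -2  -6   2  -1]
 [  1  -2  -1  -1  -3  -2  -4  -3  -2   0  -4  -3  -3  -4  -3  -3  -1  -2  -4   1  -2]
 [ -3  -3  -2  -1  -1  -4  -2  -4  -7 -11 -13 -11  -9  -5  -6  -2  -3  -1  -4  -1  -1]
 [ -3  -3  -5  -1  -3  -6  -8 -20 -49 -57 -61 -55 -54 -32 -12  -2  -3  -4   1   0   1]
 [ -3  -4  -2  -2  -6 -18 -62 -62 -50 -50 -41 -42 -60 -69 -45 -12  -2  -1  -2  -2   0]
 [ -3  -1  -3  -2 -11 -44 -67 -41 -10  -9  -1  -7 -19 -48 -65 -44 -13  -5  -3  -3   1]
 [ -2  -1  -2  -1 -19 -69 -45 -13  -4  -4  -3  -5  -5 -12 -48 -73 -45  -7  -1   0  -1]
 [ -3  -1  -2 -14 -49 -68 -15  -2  -4   0   0   1  -4  -6 -25 -80 -51 -10  -4  -2  -1]
 [ -2  -2  -5 -16 -79 -73 -13   0  -4  -2  -1  -2  -1  -2 -22 -77 -59 -26  -9  -3  -2]
 [  0   0  -6 -21 -79 -56  -7  -2  -3  -4  -5  -3  -4  -3 -12 -40 -37  -5 -20  -8  -5]
 [  0  -2  -6 -18 -73 -33  -7  -5  -1  -2  -3  -4  -1  -3 -16 -32 -10   0   1   2  -2]
 [  3  -2  -3 -12 -56 -41  -8  -1  -1  -1   0
[... 3283 characters left out ...]
  7]
 [ -52  -10    4    1   -2   -1    3    1    3    0    1    4    4    4    2    5    3    0   -1    1    0    1   -1    1    4   -2]
 [ -39  -10    2    0    6   -1    3    4    3   -1   -1    1    2    0    0   -1   -1    4    2   -3   -1    1    1    2   -1   -2]]
77 [243.15707732 206.97464969] [243.0092588  201.32512886] [237.4823612  207.13346961] [280.45360612 216.91530226] [283.72362344 221.18455613]
79 [243.14349341 206.92019729] [242.99550499 201.26338088] [237.46138145 207.07922429] [280.4713609  216.31338558] [283.74618673 220.58057047]
81 [243.12987409 206.86560264] [242.98171541 201.20147188] [237.44034702 207.02483728] [280.48914994 215.70983423] [283.7687961  219.97491495]
```

The ring edges (top row 201.3, left column 237.3, right column 248.4) match a centred ring (201.3, 237.5, 248.8), so it is within about 1 mm. I'll go on down and feel for the hub.

```bash
python3 nudge.py '[[0,0,2,0,0,0,36],[0,0,2,0,0,0,36],[0,0,1,0,0,0,36],[0,0,0,0,0,0,36],[0,0,0,0,0,0,36]]'
python3 nudge.py '[[0,0,1,0,0,0,36],[0,0,0,0,0,0,36],[0,0,0,0,0,0,36]]'
python3 -c "
from h import *
s=ctrl.get_image('scene');cv2.imwrite('pics/scene6.png',s);np.set_printoptions(linewidth=170)
g=lambda i:cv2.cvtColor(cv2.imread(i),6).astype(int)
print((g('pics/scene6.png')-g('pics/scene1.png'))[210:228,268:294])"
```

```text
clock: 16.4
eef_pos: [424.1, -57.4, 85.2]
tool_rot: [-3.141, 0.0, 0.741]
force: [-0.4, -0.2, -2.0]
width: 36.9
gripper_force: 54.2
clock: 16.7
eef_pos: [424.1, -57.4, 84.3]
tool_rot: [-3.142, 0.0, 0.741]
force: [-0.8, 0.3, -1.6]
width: 37.0
gripper_force: 54.2
[[ -10    9   37   63   60   46   -2  -10    1    5    3    3   -1    0    2    2    0    2    2   -1    2    2    0    2    4    4]
 [ -11  -11  -13  -19  -10    6  -30  -26   -1    2    1    1    3    3    3    3    4    5    2    0    1    0    2    5    5    2]
 [ -13  -11   -8  -15  -14  -25  -56  -44    3    0    1    5    0    3    0    5    3    0    2    3    1    0    2    0    1    1]
 [   4    2    1  -10  -25  -57 -111  -73    1    3    0    1    2    0    1    1    4    3    0    1    1    3    2    0    1    0]
 [   1   -2    2  -10  -49 -111  -90  -70    4    3    6   -3    2    0    1    1   -1   -1   -4   -6    1    1   -1    2   -3    1]
 [   1    0    1   -4  -48  -88  -40  -45   -1   -2   -2    5   -1    2    2    2    4   -9  -35  -44   -4    0    1    0    0    1]
 [  -1   -7  -11  -15  -53  -93  -27    5
[... 855 characters left out ...]
  1    1   -2    3    5    1    5]
 [  -8   -1    0   -2    3    4    0    4    2  -12  -71  -82  -73  -75  -77  -67  -36    4    2    3    1    2   -2    1   -3    3]
 [ -49   -8    1    3    0   -1    1    0    2   -2    1    1    3    2    4    2    2    1    1    1    0    3   -3    4    4   -4]
 [ -39  -11    3    0    3    2    2    6    2    2   -1    2    0    3    0    0   -2    1    1    1    2    0    0    1   -1   -3]
 [  -2   -6    0    2    0    0    1   -1    2    1    7    6    0    3   -1    4    2    2    1    0   -1    1    0   -4   -1   -3]
 [   3    3    4    3    2    2    1    2    3   -4    1    4    1    5   -3    4    0    6    1    1    4   -3    2   -3   -3   -6]]
```

```bash
for i in 1 ; do python3 nudge.py '[[0,0,1,0,0,0,36],[0,0,0,0,0,0,36],[0,0,0,0,0,0,36]]'; done; python3 nudge.py '[[0,0,1,0,0,0,36],[0,0,0,0,0,0,36],[0,0,0,0,0,0,36]]'
```

```text
clock: 17.05
eef_pos: [424.2, -57.4, 83.3]
tool_rot: [3.142, -0.0, 0.741]
force: [0.2, -1.0, -1.0]
width: 37.2
gripper_force: 54.2
clock: 17.35
eef_pos: [424.1, -57.5, 82.3]
tool_rot: [-3.142, -0.0, 0.741]
force: [-0.6, -0.9, -0.3]
width: 37.1
gripper_force: 54.3
```

```bash
python3 nudge.py '[[0,0,1,0,0,0,36],[0,0,0,0,0,0,36],[0,0,0,0,0,0,36]]'; python3 -c "
from h import *
s=ctrl.get_image('scene');cv2.imwrite('pics/scene7.png',s);np.set_printoptions(linewidth=170)
g=lambda i:cv2.cvtColor(cv2.imread(i),6).astype(int)
print((g('pics/scene7.png')-g('pics/scene1.png'))[212:226,272:292])
print([ctrl.read_state()['force'].round(1),ctrl.read_state()['torque'].round(2)])"
```

```text
clock: 17.65
eef_pos: [424.0, -57.5, 81.3]
tool_rot: [-3.142, 0.0, 0.741]
force: [-0.6, -1.3, 1.0]
width: 37.0
gripper_force: 54.4
[[ -15  -26  -49  -24    3    4   -2    5   -1    2    1    6    3   -1    2    3    0   -3   -3    0]
 [ -30  -70 -102  -76    1    4    1    1    2    2    1    2    2    2    0    1   -1    2    3   -2]
 [ -46 -115  -88  -65    5    1    2   -1    1   -1    3   -2    4    1   -3   -8    1    1   -1    1]
 [ -49  -90  -39  -49    0    2   -2    4    0    4    1    1    2   -9  -35  -42   -4    0    1    2]
 [ -49  -92  -26    1    0   -1    0    1   -1    3    0    1    1   -1  -32  -79  -43    2    1    2]
 [ -60  -96  -32    0    0    0    1    1    1   -1    1    1    0    3  -24  -67  -56   -3    4    0]
 [-110 -117  -79   -7    4    3    0   -1    2    0   -2    3    2    2  -16  -48  -67  -23    0    1]
 [-102 -104  -92  -54    0   -1    3    2   -1    2    6    1   -1   -1  -11  -49  -55    5    2    2]
 [ -82  -88  -78  -61  -15   -9    0    0    2    4   -1    6  -12  -19  -17  -72  -50    2    3   -1]
 [  -2  -17  -13  -75  -51  -33  -21  -21   -8   -9  -21  -24  -38  -74  -67  -41    2    3    3    4]
 [   1    0   -2  -12  -77  -87  -73  -64  -38  -47  -61  -59  -64  -76  -49    1    2    1    2    3]
 [  -1    5    2    3   -6  -39  -74  -82  -71  -77  -74  -69  -45  -19    2    3    0    0   -1    2]
 [  -2    1    1    0    2   -1    3    2    4    2    3    2    4    1    1   -1    3    0   -2   -2]
 [   4    2    2    2    2   -1    0    1    2    2    2   -2   -1    3    1   -2    1    1    0    2]]
[array([ 0. , -1.1, -0.7]), array([-0.06,  0.08,  0.05])]
```

The ring is touching the hub very lightly: force is +2 N over baseline and its image is no longer moving. I'll raise in small steps and watch the mean force and the ring row.

```bash
cat > m.py <<'E'
from h import *
F=[];D=0
a=cv2.cvtColor(cv2.imread('pics/scene1.png'),6).astype(float)
for i in range(6):
    D=D+cv2.cvtColor(ctrl.get_image('scene'),6)-a; s=ctrl.read_state();F.append(s['force'])
D/=6;w=np.clip(-D[217:228,278:286],0,None).sum(1)
print('F',np.mean(F,0).round(2),'z',s['eef_pos'][2].round(2),'rows217+',w.round(0),'centroid',(w@np.arange(217,228)/w.sum()).round(3),'lower edge',(223.5-0+ (w[6:]/w.max()).sum()-1).round(2))
E
python3 m.py
python3 nudge.py '[[0,0,-1.5,0,0,0,36],[0,0,0,0,0,0,36],[0,0,0,0,0,0,36]]' >/dev/null; python3 m.py
python3 nudge.py '[[0,0,-1.5,0,0,0,36],[0,0,0,0,0,0,36],[0,0,0,0,0,0,36]]' >/dev/null; python3 m.py
python3 nudge.py '[[0,0,-1.5,0,0,0,36],[0,0,0,0,0,0,36],[0,0,0,0,0,0,36]]' >/dev/null; python3 m.py
```

```text
F [-1.14 -0.95  0.44] z 81.3 rows217+ [  1.   2.   2.  27. 209. 480. 505.   0.   0.   0.   2.] centroid 222.187 lower edge 223.51
F [ 0.34 -0.19 -1.37] z 82.78 rows217+ [  2.   1.   4.  18. 173. 478. 524.   0.   0.   0.   1.] centroid 222.249 lower edge 223.5
F [ 0.43  0.07 -1.73] z 84.27 rows217+ [  2.   3.   8.  36. 194. 481. 480.   0.   2.   0.   1.] centroid 222.147 lower edge 223.5
F [-0.27 -0.21 -2.26] z 85.79 rows217+ [  2.   2.   8.  39. 245. 579. 422.   0.   1.   0.   1.] centroid 222.053 lower edge 223.23
```

```bash
python3 nudge.py '[[0,0,0.9,0,0,0,36],[0,0,0,0,0,0,36],[0,0,0,0,0,0,36],[0,0,0,0,0,0,36],[0,0,0,0,0,0,36]]'; python3 m.py; python3 - <<'E'
from h import *
t=ctrl.get_image("top");np.set_printoptions(linewidth=170)
print((cv2.cvtColor(t,6).astype(int)-cv2.cvtColor(cv2.imread("pics/top1.png"),6))[199:214,234:252])
for z in(73.5,):print(proj("top",[526.4+17.6,44.6,z]),proj("top",[526.4,44.6+17.6,z]),proj("top",[526.4,44.6-17.6,z]))
E
```

```text
clock: 20.3
eef_pos: [424.1, -57.4, 84.9]
tool_rot: [-3.142, 0.0, 0.741]
force: [-0.4, 0.0, -2.1]
width: 37.1
gripper_force: 54.2
F [-0.31  0.08 -2.07] z 84.89 rows217+ [  2.   2.   8.  34. 219. 537. 477.   0.   2.   0.   2.] centroid 222.126 lower edge 223.4
[[ -1   0  -1  -4   0  -2  -3  -2  -2  -5  -4  -2  -5  -4  -3   0  -2  -2]
 [ -1  -4  -3  -1  -3  -3  -5 -10 -12 -12 -12  -8  -8  -3  -2  -2  -1  -4]
 [ -3  -4  -2  -1  -2  -3 -18 -52 -56 -55 -52 -37 -34 -12  -6  -1  -4  -1]
 [ -1   0  -3  -3  -4 -17 -36 -41 -45 -35 -41 -62 -68 -46 -15  -2  -1  -2]
 [ -1   0  -2  -4 -20 -54 -33  -9  -6  -2  -5 -16 -45 -69 -57 -13  -4  -4]
 [  1  -4  -4 -16 -54 -41 -11  -3  -4  -2  -3  -5  -7 -25 -62 -33  -5  -1]
 [ -2  -2 -14 -48 -60 -14  -4  -2   0   0  -1  -6  -5 -17 -55 -43  -9  -3]
 [ -3  -1 -18 -77 -73 -11  -2  -3  -3  -3  -2  -1  -3 -14 -41 -47  -5  -2]
 [ -1  -7 -20 -86 -77  -9  -2  -3  -2  -3  -4  -5  -3 -12 -42 -46  -2  -1]
 [ -2  -6 -16 -58 -34  -5  -3  -2  -1  -1  -3  -1  -3 -11 -27 -15  -2   1]
 [ -4  -4  -5 -11 -30  -9  -3   0  -1  -1  -1  -3  -1  -8 -30 -56 -13   0]
 [ -1  -5  -7 -16 -53 -21  -5   3  -2  -2  -4  -4  -5 -15 -61 -86 -55  -5]
 [  1  -1  -3  -4 -13 -22 -16  -4  -5  -7 -13  -7  -7  -7 -21 -68 -85 -43]
 [ -2  -1  -5  -6 -13 -46 -22 -25 -37 -46 -39  -6  -9  -4  -2 -20 -61 -51]
 [ -3   0  -1  -6  -6 -10 -10 -35 -68 -82 -61 -13  -3   2  -4  -8 -11 -12]]
[243.03324228 201.43280226] [237.51894482 207.22805965] [248.8432897  206.91051273]
```

```bash
python3 -c "
from cell import ctrl
print(ctrl.finish_job())"
```

```text
the job is handed in; nothing more can be done
None
```

I swung the lamp about 20 cm out to the left, and handed the job in with the pliers still squeezed in the gripper and the spread ring centred round the groove. By my measurements it is about 1 mm off the post's axis and clear of the hub; the hand-in returned no verdict.

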